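# Hang the open ring on the towel rail

### The arm

A 7-joint arm with a two-finger parallel gripper is mounted at the origin on a cart in front of the work surface, level with it; the furniture and walls round the work are solid. World frame = base frame: x ahead of the robot, y to its left, z up, the work surface at z = 0. Lengths are in m, angles in rad, forces in N, time in s.
With the tool pointing down it reaches from about 0.425 to 0.875 m from the base axis. Payload 8.4 kg.
Tool frame: the origin (TCP) lies at the very end of the fingers, on their centre line; the grasp point (between the pads) lies 19 mm behind it; z points along the fingers, y is the line along which they close (so a half turn about z gives the same grasp; the last joint's range is limited). The gripper opens to 87 mm and grips with 3 to 60 N. Pads are 19 mm wide; open, the fingers measure 117 mm over their backs; the gripper's body (75 mm by 190 mm) begins 51 mm behind the grasp point.
Start: joints at [-1.344, 0.333, 0.04, 1.465, -0.013, 1.343, -0.059], TCP at [0.208, 0.616, 0.187] pointing down, gripper open.
Joint ranges: [-2.58, 2.58], [-0.38, 2.09], [-1.3, 1.39], [0.25, 2.4], [-1.5, 4.64], [0.08, 2.09], [-2.65, 2.65]. Speed limits (rad/s): [2.22, 2.22, 2.79, 2.79, 3.14, 3.14, 3.14].

### API

Orientations are given as a rotation vector (axis times angle).
In Python, from bench import bot gives the robot as it stands. The module is installed in compiled form; this text tells all that it offers.
- The arm moves only by the shell command python3 -m creep 'ROWS' [FORCE]. ROWS is JSON, a list of rows, each a list of 3 entries, a list of its own where there are three numbers: the turn, a rotation vector about the tool's x, y, z in rad, then the shift along the tool's x, y, z in cm, then the opening, from 0 (shut) to 1 (fully open). In form: [[[ax, ay, az], [dx, dy, dz], gripper], ...]. A call has 1 to 8 rows; each row is the pose to reach, as a shift and turn from the pose commanded when the call began, along the tool's axes at that moment; what a row does not reach only later rows make up. A row lasts 1/10 s, in which the tool goes at most 50 mm and 8.59 degrees, less where a joint would pass 70% of its speed; a pose out of reach is approached as far as the arm can. A call with a gripper value outside its range is refused whole. The fingers move at their own pace and stop on an object; FORCE is the grip in N (left out, the last holds). Time passes only in rows, so rows that repeat a pose let the fingers close. It gives the time, the measured TCP pose, the force, the opening and the grip force at its end, in the units of the state.
- bot.get_obs(): the state, without advancing time (a new reading comes with each control period).
- bot.grab_frame(name): name is "side" or "top"; returns the picture (384x512x3 uint8, red, green, blue); there is no depth.
- bot.camera_info(name): a dict with "camera_matrix" (3x3 intrinsics, pixels), "eye" and "attitude" of the camera in the world. Camera axes: x right, y up, looking along -z (the intrinsics and any distortion apply to the point x, -y, -z); pixel columns grow to the right and rows downward; lengths in m; the calibration is good to about 2 mm. A picture is of the moment at which its call begins. camera_info takes no time and is no camera call.
- bot.finish_job(): hands the job in; it is judged then, once.
The state is a dict: "t": time; "joint_pos": joint angles; "dq": joint speeds; "tau": joint torques, N m; "tcp_pos": TCP position; "eef_rot": TCP orientation; "contact_force": force on the tool from outside, world axes, zero at the start; "torque": the same for the moment, N m; "opening": finger opening in m; "grasp_force": force on a finger pad.
Only numpy, scipy, OpenCV 4.12 (cv2) and the standard library are available. Lean on these libraries where they do the work, as an engineer would, in place of code of your own. Each camera call takes 0.05 s, during which the arm holds its last target. There are 200 camera calls.

### The job

Hang the orange open ring on the rod of the towel rail: pass the rod through the gap in the ring's underside, so that the ring hangs upright on the rod, clear of the two posts, and let go of it. Leave the white closed ring standing where it is.

Things in the scene. Friction and masses are not known exactly. Their poses are not given: they have to be found in the camera images.
- open_ring: Orange plastic C-shaped hanger ring, 54 mm wide (x), 26 deep (y), 73 tall (z), wall 5, 60 g. Stands on two inward lips; between them its underside has a gap 32 mm wide along x, open through the whole depth. Origin: centre of underside, z up. Outer sides (x = -27, +27) are flat and upright from 10 to 46 mm height: grip across them from above, about 38 mm above the origin. Same after a half turn.
- open_ring_crown (a point): Middle of the open ring's inner top, 68 mm straight above its origin, axes as the ring's: the place that rests on the rod. The bore runs along y and is 44 mm wide along x.
- closed_ring: White plastic ring of the same size and form, standing likewise, but closed all round: no gap in its underside, so it cannot go on the rod. A bystander to leave alone. Origin and axes as for the open ring.
- rod_mid (a point): Middle of the towel rail's level steel rod, on its axis, 150 mm above the worktop, z up. The rod runs along this y axis, 10 mm thick, 180 long; at both ends (y = -90, +90) it sits on an upright post 12 mm thick with a 17 mm ball on top. The posts stand on a wooden board 90 x 220 x 14 mm fixed to the worktop; nothing lies between rod and board.
Mind the look-alikes: they are no part of the job. Of the things shaped like the open_ring, the orange one is meant.

How it is judged:
At the end, for the whole second after the job is handed in: The orange open ring hangs at rest on the rod, which lies inside it: the middle of its inner top is within 18 mm sideways of the rod's axis, between 4 mm below and 20 mm above it, and within 70 mm of the rod's middle along the rod; the ring is upright within 26 degrees and released (x of open_ring_crown in the frame of rod_mid between -0.018 and 0.018 m and y of open_ring_crown in the frame of rod_mid between -0.07 and 0.07 m and z of open_ring_crown in the frame of rod_mid between -0.004 and 0.02 m and angle between open_ring's own z axis and vertical below 0.45 rad and contact force between open_ring and the fingers below 0.1 N and linear speed of open_ring below 0.05 m/s); the robot touches nothing.
It fails at once if the white closed ring is moved by more than 30 mm or tipped over (distance of closed_ring from where it was at the start of the episode above 0.03 m or angle between closed_ring's own z axis and vertical above 0.5 rad).
It also fails if it takes over 38 s, if anything falls off the work surface, if the arm or the gripper's body presses on something with over 40 N, if the wrist force passes 120 N, or if a joint passes its speed limit or range.

## Working session

There is one attempt and no reset: what is moved stays moved. The work goes in short steps, Python scripts to look and compute and a shell command to move; the robot and the scene stay as the last step left them, time stands still between calls to the robot, and variables do not carry over. Pictures are saved under pics/ and viewed, at most 10 in all, crops included, and the job is handed in when it is done.

```bash
mkdir -p pics; python3 - <<'E'
from bench import bot
import cv2
for n in("top","side"):
    cv2.imwrite(f"pics/{n}0.png",bot.grab_frame(n)[:,:,::-1]); print(n,bot.camera_info(n))
o=bot.get_obs();print(o["t"],o["tcp_pos"],o["eef_rot"],o["opening"])
E
```

```text
top {'camera_matrix': array([[389.06454575,   0.        , 259.46242141],
       [  0.        , 389.06454575, 186.78336268],
       [  0.        ,   0.        ,   1.        ]]), 'eye': array([ 0.3473187 , -0.1863848 ,  0.96840713]), 'attitude': array([ 0.12938443, -0.12249464, -1.55713726])}
side {'camera_matrix': array([[461.6163375 ,   0.        , 256.20499651],
       [  0.        , 461.6163375 , 191.77898141],
       [  0.        ,   0.        ,   1.        ]]), 'eye': array([ 0.17839342, -0.87825423,  0.5741918 ]), 'attitude': array([ 0.99910827, -0.21048033, -0.37911897])}
0.1 [0.20791698 0.61535819 0.18645459] [-5.09477423e-01 -3.09985053e+00  2.24619327e-03] 0.08711964163808351
```

View pics/top0.png

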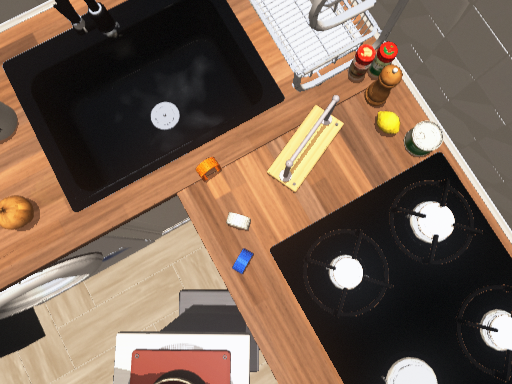

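View pics/side0.png

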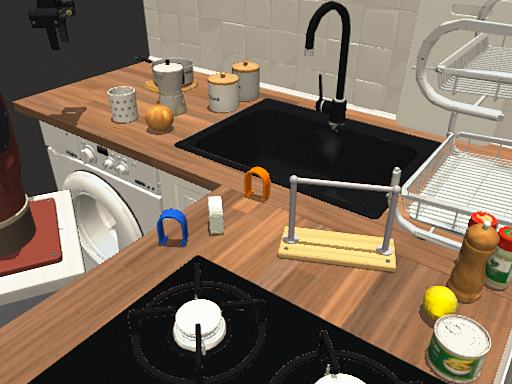

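Top picture: the orange ring is at (207,168), the white one at (238,221), a blue one at (243,261), and the rod runs from (287,175) to (335,100). In the side picture the orange ring is at (258,184) and the rod runs from (292,180) to (397,188). I'll zoom in for exact pixels and fit the ring silhouette.

```bash
cat > h.py <<'E'
import numpy as np, cv2
from scipy.spatial.transform import Rotation as R
from bench import bot
I={n:bot.camera_info(n) for n in("top","side")}
def proj(n,P):
    c=I[n]; p=(np.asarray(P,float)-c["eye"])@R.from_rotvec(c["attitude"]).as_matrix()
    p=p*[1,-1,-1]; q=p@c["camera_matrix"].T; return q[:,:2]/q[:,2:]
def ray(n,uv,z):
    c=I[n]; d=np.linalg.inv(c["camera_matrix"])@[uv[0],uv[1],1]
    d=R.from_rotvec(c["attitude"]).as_matrix()@(d*[1,-1,-1]); return c["eye"]+d*(z-c["eye"][2])/d[2]
E
python3 - <<'E'
from h import *
t=cv2.imread("pics/top0.png");s=cv2.imread("pics/side0.png")
a=cv2.resize(t[85:215,190:350],(800,650))[:600]
b=cv2.resize(s[150:270,240:400],(800,600))
cv2.imwrite("pics/tc.png",a);cv2.imwrite("pics/sc.png",b)
for n,im in(("top",t),("side",s)):
    h=cv2.cvtColor(im,cv2.COLOR_BGR2HSV); m=cv2.inRange(h,(5,180,90),(18,255,255))
    k,l,st,ce=cv2.connectedComponentsWithStats(m)
    print(n,[(st[i].tolist(),ce[i].round(1).tolist()) for i in range(1,k) if st[i,4]>60])
print(ray("top",(207,168),.05),ray("top",(287,175),.15),ray("top",(335,100),.15))
print(ray("side",(258,184),.05),ray("side",(292,180),.15),ray("side",(397,188),.15))
E
```

```text
top [([379, 65, 23, 23, 229], [389.1, 76.7]), ([370, 92, 17, 8, 78], [377.6, 95.2]), ([196, 157, 25, 24, 241], [207.4, 167.4]), ([14, 197, 17, 28, 266], [22.5, 209.7])]
side [([153, 109, 20, 22, 275], [162.2, 119.5]), ([245, 166, 25, 35, 439], [257.5, 181.7]), ([470, 226, 30, 25, 255], [488.1, 237.9]), ([456, 269, 19, 20, 119], [464.8, 279.8]), ([456, 288, 18, 14, 72], [465.5, 292.8])]
[ 0.54072903 -0.05459693  0.05      ] [ 0.50600554 -0.24078581  0.15      ] [ 0.67571506 -0.34697172  0.15      ]
[ 0.53516511 -0.07923345  0.05      ] [ 0.52926275 -0.24367072  0.15      ] [ 0.68565424 -0.34313165  0.15      ]
```

View pics/tc.png

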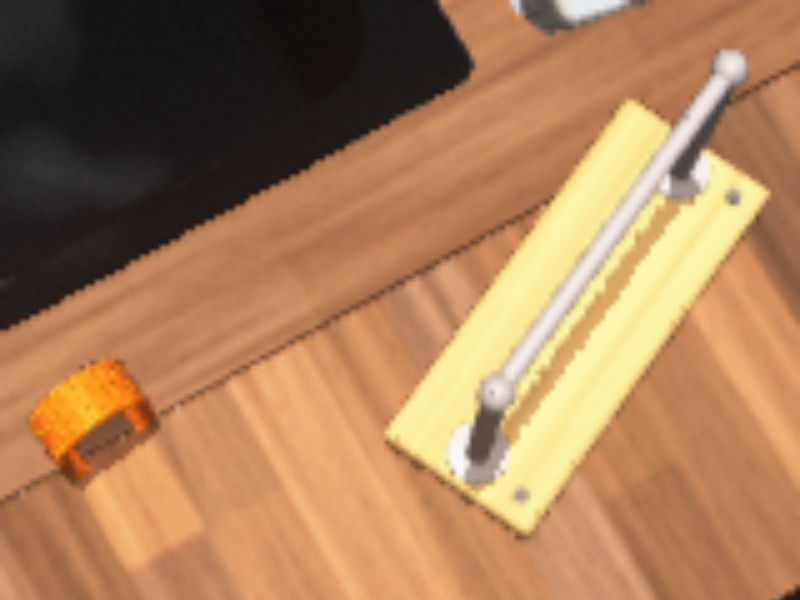

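View pics/sc.png

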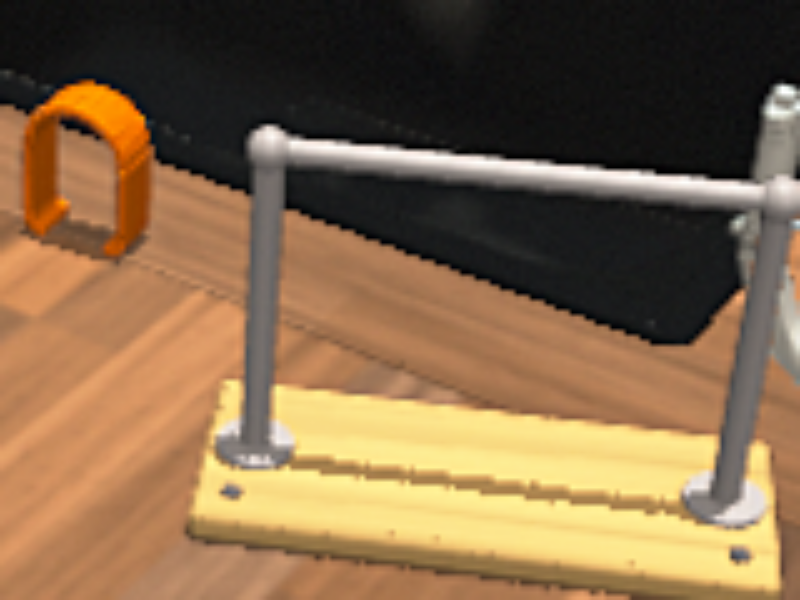

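```bash
cat >> h.py <<'E'
from scipy.optimize import least_squares, minimize
def csec():
    th=np.radians(np.arange(0,181,12))
    o=[(16,0),(22,0),(27,8),(27,46)]+[(27*np.cos(a),46+27*np.sin(a)) for a in th[1:-1]]
    i=[(16,5),(20,6),(22,10),(22,46)]+[(22*np.cos(a),46+22*np.sin(a)) for a in th[1:-1]]
    mir=lambda L:L+[(-x,z) for x,z in L[3::-1]]
    return np.array(mir(o))/1e3,np.array(mir(i))/1e3
O,Ii=csec()
def render(n,p,box,S=4):
    x,y,yaw=p[:3]; z=p[3] if len(p)>3 else 0
    m=np.zeros(((box[3]-box[1])*S,(box[2]-box[0])*S),np.uint8)
    Rz=R.from_euler("z",yaw)
    for k in range(len(O)-1):
        q=np.array([[a[0],d,a[1]] for a in(O[k],O[k+1],Ii[k],Ii[k+1]) for d in(-.013,.013)])
        uv=(proj(n,Rz.apply(q)+[x,y,z])-box[:2]+.5)*S-.5
        cv2.fillConvexPoly(m,cv2.convexHull((uv*16).round().astype(np.int32)),255,shift=4)
    return cv2.resize(m,None,fx=1/S,fy=1/S,interpolation=cv2.INTER_AREA)/255.
def fit(obs,x0,yaws):
    # obs: {cam:(mask,box)}
    f=lambda p:sum(np.abs(render(n,p,b)-m).sum()/m.sum() for n,(m,b) in obs.items())
    best=None
    for yw in yaws:
        r=minimize(f,[*x0,yw],method="Nelder-Mead",options=dict(initial_simplex=np.array([[*x0,yw]]*4)+np.vstack([np.zeros(3),np.diag([.015,.015,.3])]),xatol=2e-4,fatol=1e-3))
        if best is None or r.fun<best.fun: best=r
    return best
def orange(n,im,box):
    h=cv2.cvtColor(im,cv2.COLOR_BGR2HSV)[box[1]:box[3],box[0]:box[2]]
    return (cv2.inRange(h,(4,205,60),(20,255,255))>0).astype(float)
E
python3 - <<'E'
from h import *
t=cv2.imread("pics/top0.png");s=cv2.imread("pics/side0.png")
bt=(185,148,232,190);bs=(235,156,280,210)
obs={"top":(orange("top",t,bt),bt),"side":(orange("side",s,bs),bs)}
r=fit(obs,[.535,-.06],np.radians([0,30,60,90,120,150]))
print("ring",r.x,np.degrees(r.x[2]),r.fun)
for n in obs:
    q=fit({n:obs[n]},r.x[:2],[r.x[2]]);print(n,q.x,q.fun)
pt={"top":[(289.1,163.3),(335.7,98.3)],"side":[(293.3,179),(395.7,189.1)]}
def f(p,cams=("top","side")):
    d=np.array([-np.sin(p[2]),np.cos(p[2]),0])*.09; c=np.array([p[0],p[1],p[3]])
    return np.concatenate([(proj(n,[c+d,c-d])-pt[n]).ravel() for n in cams])
r=least_squares(f,[.6,-.3,.7,.15]);print("rail",r.x,np.degrees(r.x[2]),r.fun.round(2))
for z in(.15,.155):
  for n in pt: print(z,n,[ray(n,u,z).round(4) for u in pt[n]])
E
```

```text
ring [ 0.54323111 -0.05393037  2.28665136] 131.01547231789326 0.4403897138079522
top [ 0.54297788 -0.05490576  2.21850593] 0.23600432298903812
side [ 0.5447782  -0.05124292  2.31973483] 0.14741822483053546
rail [ 0.60484249 -0.29658692  0.96110545  0.15235386] 55.06728576564426 [-0.05  0.04 -0.    0.04 -0.01  0.03  0.09 -0.04]
0.15 top [array([ 0.5317, -0.2453,  0.15  ]), array([ 0.6797, -0.3486,  0.15  ])]
0.15 side [array([ 0.5331, -0.2414,  0.15  ]), array([ 0.6812, -0.3452,  0.15  ])]
0.155 top [array([ 0.5305, -0.245 ,  0.155 ]), array([ 0.6776, -0.3476,  0.155 ])]
0.155 side [array([ 0.5289, -0.2489,  0.155 ]), array([ 0.6753, -0.3515,  0.155 ])]
```

```bash
cat >> h.py <<'E'
def go(x,y,z,yaw):
    o=bot.get_obs(); R0=R.from_rotvec(o["eef_rot"]); a=np.radians(yaw)
    Y=np.array([np.cos(a),np.sin(a),0]);Z=np.array([0,0,-1.])
    T=R.from_matrix(np.column_stack([np.cross(Y,Z),Y,Z]))
    print("turn",(R0.inv()*T).as_rotvec().round(3).tolist(),"shift cm",(R0.inv().apply(np.array([x,y,z])-o["tcp_pos"])*100).round(2).tolist())
def st():
    o=bot.get_obs(); m=R.from_rotvec(o["eef_rot"]).as_matrix()
    print("t",o["t"],"tcp",o["tcp_pos"].round(4),"yaw",np.degrees(np.arctan2(m[1,1],m[0,1])).round(2),"tilt",m[:2,2].round(4),"q",np.round(o["joint_pos"],2),"F",np.round(o["contact_force"],1),"open",round(float(o["opening"]),4),"g",o["grasp_force"])
E
python3 - <<'E'
from h import *
st()
for yaw in(131,-49): go(.543,-.054,.2,yaw)
E
```

```text
t 0.1 tcp [0.2079 0.6154 0.1865] yaw 71.33 tilt [-0.0004 -0.0014] q [-1.34  0.33  0.04  1.47 -0.01  1.34 -0.06] F [-2.  -0.2 -0.3] open 0.0871 g 0.0
turn [-0.001, -0.001, -1.041] shift cm [-53.17, -52.69, -1.27]
turn [-0.001, 0.002, 2.1] shift cm [-53.17, -52.69, -1.27]
```

```bash
python3 -m creep '[[[0,0,0],[0,0,-5],1],[[0,0,0.1],[-2,-2,-7],1],[[0,0,1.05],[-26.6,-26.4,-7],1],[[0,0,1.05],[-26.6,-26.4,-7],1],[[0,0,1.05],[-26.6,-26.4,-7],1],[[0,0,1.05],[-26.6,-26.4,-7],1],[[0,0,1.05],[-26.6,-26.4,-7],1],[[0,0,1.05],[-26.6,-26.4,-7],1]]' 15
python3 -c "
from h import *
st();go(.543,-.054,.16,-49)"
```

```text
t: 0.9
tcp_pos: [0.3552, 0.32, 0.257]
eef_rot: [-1.941, -2.47, 0.0]
contact_force: [0.9, 0.3, 0.8]
opening: 0.0865
grasp_force: 0.0
t 0.9 tcp [0.3552 0.32   0.257 ] yaw 13.69 tilt [-0.0003  0.0001] q [-1.12 -0.06  0.28  1.77  0.02  1.43 -0.6 ] F [0.9 0.3 0.8] open 0.0865 g 0.0
turn [-0.0, 0.0, 1.094] shift cm [-40.79, 9.4, 9.7]
```

```bash
python3 -m creep '[[[0,0,1.09],[-40.8,9.4,4],1],[[0,0,1.09],[-40.8,9.4,4],1],[[0,0,1.09],[-40.8,9.4,4],1],[[0,0,1.09],[-40.8,9.4,4],1],[[0,0,1.09],[-40.8,9.4,4],1],[[0,0,1.09],[-40.8,9.4,4],1],[[0,0,1.09],[-40.8,9.4,4],1],[[0,0,1.09],[-40.8,9.4,4],1]]'
python3 -c "
from h import *
st();go(.543,-.054,.15,-49)"
```

```text
t: 1.7
tcp_pos: [0.536, -0.0346, 0.2191]
eef_rot: [-2.94, -1.107, -0.001]
contact_force: [1.0, 0.0, -0.9]
opening: 0.0866
grasp_force: 0.0
t 1.7 tcp [ 0.536  -0.0346  0.2191] yaw -48.72 tilt [0.0005 0.0004] q [-0.69  0.08  0.72  1.72 -0.06  1.36 -0.81] F [ 1.   0.  -0.9] open 0.0866 g 0.0
turn [0.0, -0.001, 0.005] shift cm [-0.76, 1.92, 6.91]
```

```bash
python3 -m creep '[[[0,0,0],[-0.8,1.9,6],1],[[0,0,0],[-0.8,1.9,6],1],[[0,0,0],[-0.8,1.9,9],1],[[0,0,0],[-0.8,1.9,9],1],[[0,0,0],[-0.8,1.9,9],1]]'
python3 - <<'E'
from h import *
st();go(.543,-.054,.019,-49)
t=bot.grab_frame("top")[:,:,::-1];s=bot.grab_frame("side")[:,:,::-1]
cv2.imwrite("pics/pre.png",np.hstack([cv2.resize(t[120:220,160:260],(400,400)),cv2.resize(s[120:220,210:310],(400,400))]))
E
```

```text
t: 2.2
tcp_pos: [0.542, -0.0513, 0.1299]
eef_rot: [-2.936, -1.117, 0.001]
contact_force: [-0.2, -0.0, 0.7]
opening: 0.0871
grasp_force: 0.0
t 2.2 tcp [ 0.542  -0.0513  0.1299] yaw -48.35 tilt [-0.0009  0.0001] q [-0.64  0.18  0.74  1.83 -0.13  1.18 -0.71] F [-0.2 -0.   0.7] open 0.0871 g 0.0
turn [-0.001, 0.001, 0.011] shift cm [-0.1, 0.28, 11.09]
```

View pics/pre.png

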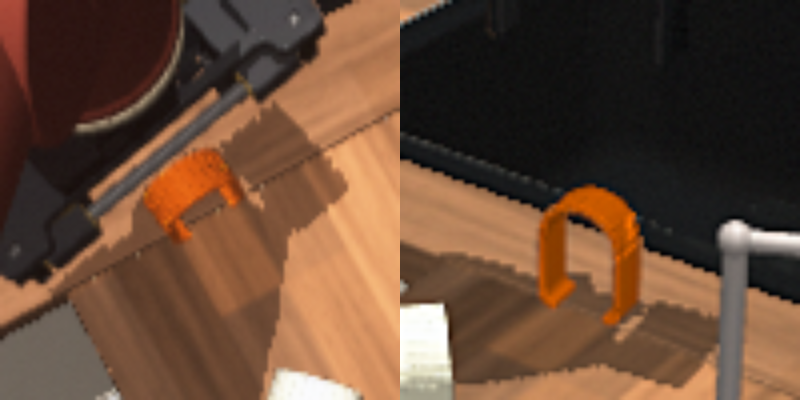

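The pre-grasp picture shows the orange ring (top crop about (195,190)) still standing. In the side crop the dark fingertips at (490,20) and (665,30) sit either side of it at (590,255). Next I descend.

```bash
python3 -m creep '[[[0,0,0.01],[-0.1,0.2,3],1],[[0,0,0.01],[-0.1,0.2,6],1],[[0,0,0.01],[-0.1,0.2,8],1],[[0,0,0.01],[-0.1,0.2,10],1],[[0,0,0.01],[-0.1,0.2,11],1],[[0,0,0.01],[-0.1,0.2,11],1]]'
python3 -m creep '[[[0,0,0],[0,0,0],0.4],[[0,0,0],[0,0,0],0.4],[[0,0,0],[0,0,0],0.4],[[0,0,0],[0,0,0],0.4],[[0,0,0],[0,0,0],0.4],[[0,0,0],[0,0,0],0.4]]' 12
python3 -c "
from h import *
st()"
```

```text
t: 2.9
tcp_pos: [0.5427, -0.0539, 0.0192]
eef_rot: [-2.942, -1.101, 0.001]
contact_force: [1.2, 0.1, 0.9]
opening: 0.087
grasp_force: 0.0
t: 3.5
tcp_pos: [0.5428, -0.0543, 0.0193]
eef_rot: [-2.943, -1.1, -0.0]
contact_force: [-0.2, -0.4, -0.6]
opening: 0.0503
grasp_force: 11.2
t 3.5 tcp [ 0.5428 -0.0543  0.0193] yaw -48.99 tilt [0. 0.] q [-0.58  0.33  0.7   1.93 -0.26  0.97 -0.61] F [-0.2 -0.4 -0.6] open 0.0503 g 11.160836095894382
```

```bash
python3 -m creep '[[[0,0,0],[0,0,-3],0.4],[[0,0,0],[0,0,-6],0.4],[[0,0,0],[0,0,-10],0.4],[[0,0,0],[0,0,-14],0.4],[[0,0,0],[0,0,-18],0.4],[[0,0,0],[0,0,-20],0.4],[[0,0,0],[0,0,-20],0.4]]'
python3 - <<'E'
from h import *
st()
go(.605,-.297,.22,-125)
s=bot.grab_frame("side")[:,:,::-1];t=bot.grab_frame("top")[:,:,::-1]
cv2.imwrite("pics/lift.png",np.hstack([cv2.resize(s[40:160,190:310],(480,480)),cv2.resize(t[120:240,160:240],(320,480))]))
E
```

```text
t: 4.2
tcp_pos: [0.5444, -0.0545, 0.2223]
eef_rot: [2.942, 1.1, 0.008]
contact_force: [-0.1, 0.6, -0.6]
opening: 0.0503
grasp_force: 11.2
t 4.2 tcp [ 0.5444 -0.0545  0.2223] yaw -48.99 tilt [0.005  0.0011] q [-0.67  0.11  0.76  1.7  -0.08  1.36 -0.76] F [-0.1  0.6 -0.6] open 0.0503 g 11.159406468108415
turn [-0.001, -0.005, 1.327] shift cm [-11.34, 22.27, 0.24]
```

View pics/lift.png

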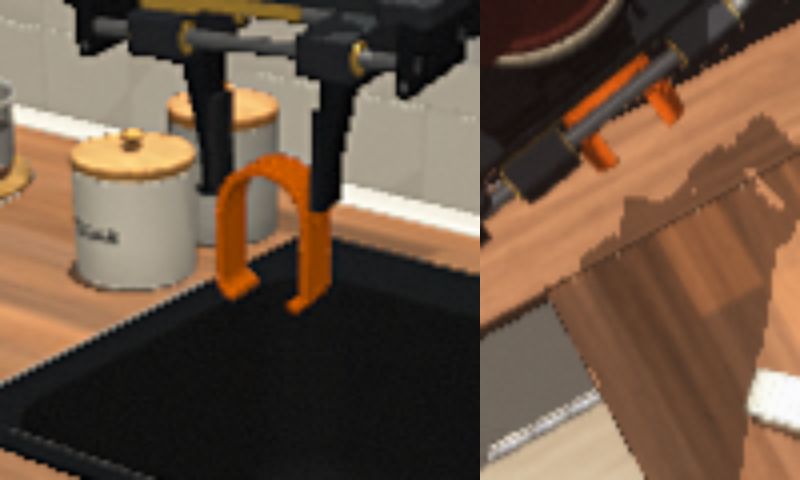

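The lift picture shows the orange ring hanging upright between the fingers, side crop about (270,235), with its gap underneath. I'll carry it over the rod.

```bash
python3 -m creep '[[[0,0,0.12],[-1.5,2.5,-1],0.4],[[0,0,0.26],[-3,6,-1],0.4],[[0,0,0.4],[-4.5,9,-1],0.4],[[0,0,0.54],[-6,12,-1],0.4],[[0,0,0.68],[-7.5,15,-1],0.4],[[0,0,0.82],[-9,18,-1],0.4],[[0,0,0.96],[-10,20,-1],0.4],[[0,0,1.1],[-11,22,-1],0.4]]'
python3 -c "
from h import *
st();go(.605,-.297,.22,-125)"
```

```text
t: 5.1
tcp_pos: [0.6034, -0.2937, 0.227]
eef_rot: [3.081, -0.61, -0.005]
contact_force: [0.8, 0.2, -0.4]
opening: 0.0503
grasp_force: 11.2
t 5.1 tcp [ 0.6034 -0.2937  0.227 ] yaw -112.41 tilt [-0.003   0.0003] q [-0.28  0.51  0.99  1.38 -0.42  1.48 -1.27] F [ 0.8  0.2 -0.4] open 0.0503 g 11.154697863478322
turn [0.001, 0.003, 0.22] shift cm [0.27, 0.24, 0.7]
```

```bash
python3 -m creep '[[[0,0,0.12],[0.2,0.1,0.3],0.4],[[0,0,0.21],[0.2,0.1,0.5],0.4],[[0,0,0.21],[0.2,0.1,0.5],0.4],[[0,0,0.21],[0.2,0.1,0.5],0.4]]'
python3 - <<'E'
from h import *
st();go(.605,-.297,.106,-125)
s=bot.grab_frame("side")[:,:,::-1];t=bot.grab_frame("top")[:,:,::-1]
cv2.imwrite("pics/over.png",np.hstack([cv2.resize(s[90:210,270:390],(480,480)),cv2.resize(t[90:210,260:340],(320,480))]))
bs=(290,110,390,185)
h=orange("side",s,bs);ys,xs=np.nonzero(h);print(xs.min()+290,xs.max()+290,ys.min()+110,ys.max()+110)
f=lambda p:np.abs(render("side",p,bs)-h).sum()/h.sum()
# origin in plane height fixed by grip (z~tcp-.019)
z=bot.get_obs()["tcp_pos"][2]-.019
r=minimize(lambda p:f([*p,z]),[.605,-.297,np.radians(55)],method="Nelder-Mead",options=dict(initial_simplex=[[.605,-.297,.96],[.61,-.297,.96],[.605,-.29,.96],[.605,-.297,1.1]]))
print(r.x,r.fun)
E
```

```text
t: 5.5
tcp_pos: [0.6052, -0.294, 0.2229]
eef_rot: [3.005, -0.916, -0.003]
contact_force: [0.8, 0.1, 0.7]
opening: 0.0502
grasp_force: 11.2
t 5.5 tcp [ 0.6052 -0.294   0.2229] yaw -123.9 tilt [-0.002   0.0003] q [-0.3   0.53  1.03  1.38 -0.45  1.48 -1.45] F [0.8 0.1 0.7] open 0.0502 g 11.161511812833904
turn [0.001, 0.002, 0.019] shift cm [0.18, 0.25, 11.69]
338 359 119 163
[ 0.60608643 -0.29646968  0.8840616 ] 0.5927098111972061
```

View pics/over.png

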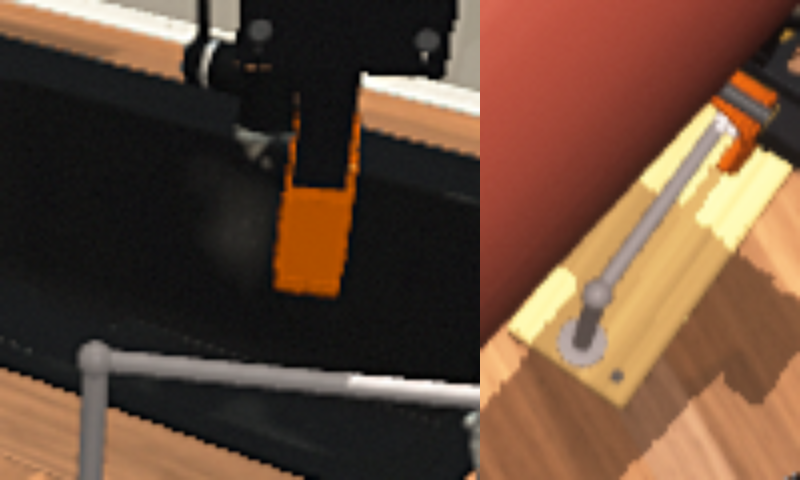

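The ring is held upright above the middle of the rod. In the side crop it is at (315,245), with the rod below it running from (90,355) to (480,390). Its gap lines up with the rod direction, so I apply the small correction and lower it.

```bash
python3 -m creep '[[[0,0,0.019],[0.2,0.25,0],0.4],[[0,0,0.019],[0.2,0.25,1],0.4],[[0,0,0.019],[0.2,0.25,3],0.4],[[0,0,0.019],[0.2,0.25,4.5],0.4],[[0,0,0.019],[0.2,0.25,5.5],0.4],[[0,0,0.019],[0.2,0.25,6.5],0.4],[[0,0,0.019],[0.2,0.25,6.5],0.4]]'
python3 -c "
from h import *
st();go(.605,-.297,.106,-125)"
```

```text
t: 6.3
tcp_pos: [0.6054, -0.2969, 0.1578]
eef_rot: [-2.995, 0.948, 0.003]
contact_force: [-0.3, 0.3, -0.4]
opening: 0.0503
grasp_force: 11.2
t 6.3 tcp [ 0.6054 -0.2969  0.1578] yaw -125.13 tilt [-0.0017  0.0007] q [-0.29  0.57  1.01  1.47 -0.49  1.37 -1.44] F [-0.3  0.3 -0.4] open 0.0503 g 11.161493301735863
turn [0.0, 0.002, -0.002] shift cm [-0.02, 0.03, 5.18]
```

No contact, and the underside has already passed the top of the rod. I continue down.

```bash
python3 -m creep '[[[0,0,0],[0,0,1.2],0.4],[[0,0,0],[0,0,2.4],0.4],[[0,0,0],[0,0,3.4],0.4],[[0,0,0],[0,0,4.2],0.4],[[0,0,0],[0,0,4.7],0.4],[[0,0,0],[0,0,5],0.4],[[0,0,0],[0,0,5],0.4]]'
python3 - <<'E'
from h import *
st()
s=bot.grab_frame("side")[:,:,::-1]
cv2.imwrite("pics/low.png",cv2.resize(s[110:230,270:410],(700,600)))
E
```

```text
t: 7.0
tcp_pos: [0.6058, -0.2974, 0.109]
eef_rot: [2.995, -0.948, -0.0]
contact_force: [-0.5, 0.1, -0.6]
opening: 0.0499
grasp_force: 11.2
t 7.0 tcp [ 0.6058 -0.2974  0.109 ] yaw -125.13 tilt [-0.0003 -0.    ] q [-0.28  0.61  0.98  1.53 -0.52  1.28 -1.41] F [-0.5  0.1 -0.6] open 0.0499 g 11.161519335303751
```

View pics/low.png

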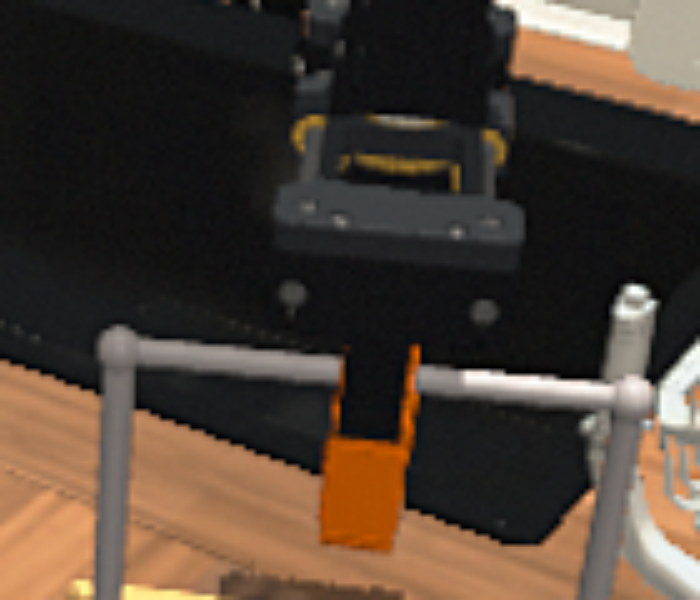

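The rod now passes through the ring: it runs in from (340,370) and out at (420,380), with the ring straddling it. I lower it the last few mm and then open the fingers.

```bash
python3 -m creep '[[[0,0,0],[0,0,0.2],0.4],[[0,0,0],[0,0,0.3],0.4],[[0,0,0],[0,0,0.3],0.4]]'
python3 -m creep '[[[0,0,0],[0,0,0],0.7],[[0,0,0],[0,0,0],0.8],[[0,0,0],[0,0,0],0.85],[[0,0,0],[0,0,0],0.85],[[0,0,0],[0,0,0],0.85],[[0,0,0],[0,0,0],0.85]]'
python3 - <<'E'
from h import *
st()
s=bot.grab_frame("side")[:,:,::-1]
cv2.imwrite("pics/rel.png",cv2.resize(s[110:230,270:410],(700,600)))
E
```

```text
t: 7.35
tcp_pos: [0.6061, -0.2976, 0.1065]
eef_rot: [2.995, -0.948, 0.001]
contact_force: [0.5, -0.0, 0.8]
opening: 0.0504
grasp_force: 11.3
t: 7.95
tcp_pos: [0.6059, -0.2974, 0.1062]
eef_rot: [2.995, -0.948, -0.0]
contact_force: [-0.4, 0.1, 0.4]
opening: 0.0737
grasp_force: 0.0
t 7.95 tcp [ 0.6059 -0.2974  0.1062] yaw -125.14 tilt [-0.0001  0.    ] q [-0.28  0.61  0.98  1.53 -0.52  1.28 -1.41] F [-0.4  0.1  0.4] open 0.0737 g 0.0
```

View pics/rel.png

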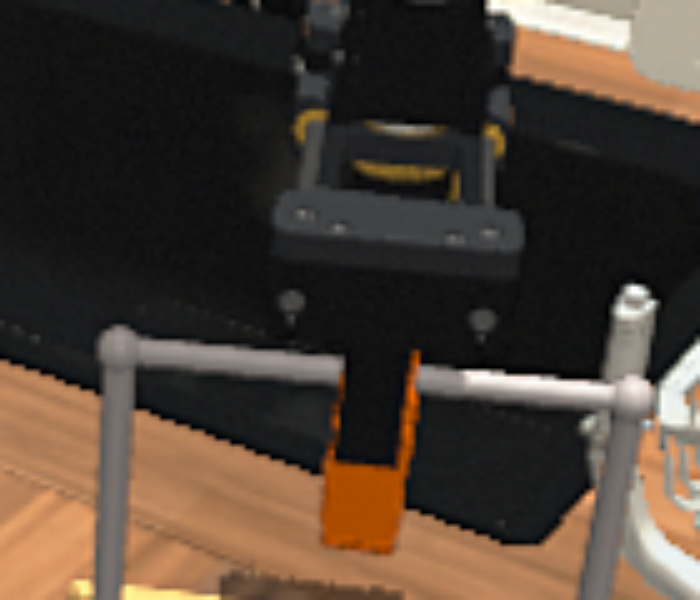

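The fingers are open, and the ring hangs upright on the rod at crop (365,460). I go straight up.

```bash
python3 -m creep '[[[0,0,0],[0,0,-1],0.9],[[0,0,0],[0,0,-2],0.9],[[0,0,0],[0,0,-4],0.9],[[0,0,0],[0,0,-6],0.9],[[0,0,0],[0,0,-9],0.9],[[0,0,0],[0,0,-12],0.9],[[0,0,0],[0,0,-15],0.9],[[0,0,0],[0,0,-15],0.9]]'
python3 -m creep '[[[0,0,0],[0,0,0],0.9],[[0,0,0],[0,0,0],0.9],[[0,0,0],[0,0,0],0.9],[[0,0,0],[0,0,0],0.9],[[0,0,0],[0,0,0],0.9],[[0,0,0],[0,0,0],0.9],[[0,0,0],[0,0,0],0.9],[[0,0,0],[0,0,0],0.9]]'
python3 - <<'E'
from h import *
st()
s=bot.grab_frame("side")[:,:,::-1]
cv2.imwrite("pics/end.png",cv2.resize(s[110:250,200:410],(800,533)))
E
```

```text
t: 8.8
tcp_pos: [0.607, -0.2991, 0.2618]
eef_rot: [2.994, -0.949, 0.011]
contact_force: [-0.4, -0.6, -0.5]
opening: 0.0786
grasp_force: 0.0
t: 9.6
tcp_pos: [0.6059, -0.2974, 0.2562]
eef_rot: [2.995, -0.948, -0.0]
contact_force: [0.8, 0.2, -0.8]
opening: 0.0784
grasp_force: 0.0
t 9.6 tcp [ 0.6059 -0.2974  0.2562] yaw -125.14 tilt [-0.0001 -0.0001] q [-0.28  0.52  1.04  1.32 -0.45  1.54 -1.47] F [ 0.8  0.2 -0.8] open 0.0784 g 0.0
```

View pics/end.png

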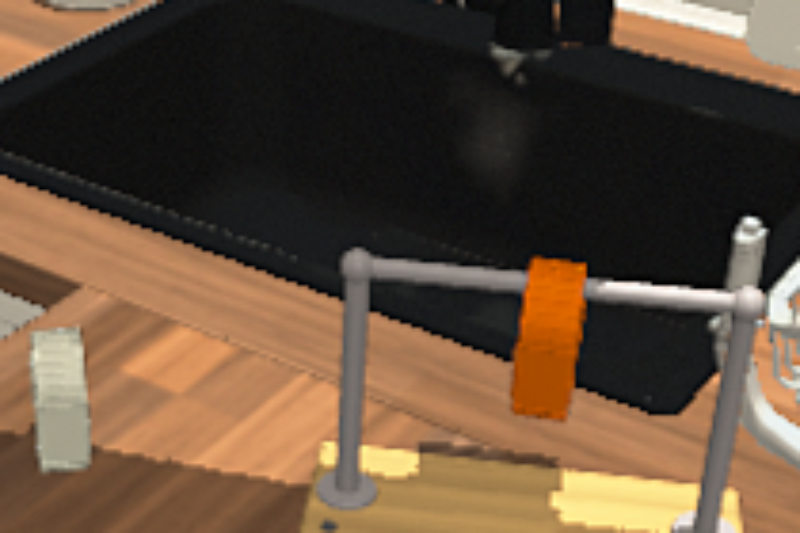

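The orange ring hangs upright mid-rod at crop (550,335), the white ring still stands at (62,400), and the gripper is clear above.

```bash
python3 -c "
from bench import bot
print(bot.finish_job())"
```

```text
the job is handed in; nothing more can be done
None
```

The orange open ring hangs upright and released near the middle of the rod, the white ring still stands where it was, and the job was handed in at about 9.7 s; no verdict came back.

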